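Slide the clip tin between the organisers onto its felt mat

TASK

Push the round steel clip tin along the desk, through the narrow gap between the two clear acrylic organisers, until it stands wholly on the round felt mat on the other side. Push it gently with the fingertips or the outside of the fingers, never pinching or lifting it, and leave the mug, pencil, eraser and compass where they are.

Things in the scene. Friction and masses are not known exactly. Their poses are not given: they have to be found in the camera images.
- tin: Low round steel tin with a slip lid, 72 mm diameter, 22 mm high, 80 to 170 g, standing loose on the desk near one mouth of the gap, usually some way off the gap's centre line. Origin: centre of its underside. It may spin about its own axis, so its yaw means nothing.
- mat: Round grey felt mat, 140 mm diameter, 1 mm thin, stuck to the desk beyond the other mouth of the gap; it lies so flat that tin and fingers slide onto it without a step. Origin: its centre.
- organiser_1: Two-tier clear acrylic organiser, fixed, on the far side of the gap from the robot. 160 mm long (x axis, along the gap, roughly to the robot's left), 110 mm deep (y axis, across the gap towards organiser_2). Origin: centre of its underside. The half next to the gap is a level 35 mm high, the other half 70 mm. Its upright front face, 55 mm from the origin along +y, is one wall of the gap.
- organiser_2: Second organiser, same shape, fixed, on the robot's side of the gap, turned half round: its +y points at organiser_1 and its front face, 55 mm along +y, is the other wall. The gap's middle is half-way between the two origins; the gap is 160 mm long, 77 to 80 mm wide, its parallel walls 35 mm high.
- mug: White ceramic mug with a handle, 82 mm diameter, 95 mm high, loose on the desk behind the left end of organiser_1. Origin: centre of its underside. Leave alone.
- pencil: Black mechanical pencil, 137 mm long, 9 mm thick, loose on the desk near the robot on the right. Origin: middle, underside; x along it. Leave alone.
- eraser: Yellow eraser with a paper sleeve, 55 x 22 x 12 mm, lying on the lower level of organiser_2. Origin: centre of its underside. Leave alone.
- compass: Steel drawing compass, about 140 mm long and 10 mm high, lying on the upper level of organiser_1. Origin: near its middle, underside. Leave alone.
Mind the look-alikes: they are no part of the job. Several things have the shape of the tin; the one meant has the colours described above. Leave any orange look-alike of the organiser_1 alone.

How it is judged (in metres and radians):
On the way:
1. the tin is between the two organisers, flat on the desk (x of tin in the frame of organiser_1 between -0.05 and 0.05 m and y of tin in the frame of organiser_1 between 0.084 and 0.106 m and height (world z) of tin below 0.006 m), for 0.1 s.
At the end, for the whole second after the job is handed in: The tin has passed through the gap and stands flat and still wholly on the felt mat (centres within 35 mm) (horizontal distance between tin and mat below 0.035 m and height (world z) of tin below 0.004 m and angle between tin's own z axis and vertical below 0.08 rad and linear speed of tin below 0.01 m/s); the robot touches nothing.
It fails at once if the tin is lifted or tipped (height (world z) of tin above 0.008 m or angle between tin's own z axis and vertical above 0.2 rad).
It fails at once if the tin is pinched or pushed roughly (over 30 N from the fingers) (contact force between the fingers and tin above 30 N).
It fails at once if the mug, pencil, eraser or compass is moved by more than 15 mm (distance of any of mug, pencil, eraser, compass from where it was at the start of the episode above 0.015 m).
It also fails if it takes over 58 s, if anything falls off the work surface, if the arm or the gripper's body presses on something with over 40 N, if the wrist force passes 120 N, or if a joint passes its speed limit or range.

ROBOT

A 6-joint arm with a two-finger parallel gripper is mounted at the origin on the work surface. World frame = base frame: x ahead of the robot, y to its left, z up, the work surface at z = 0. Lengths are in mm, angles in degrees, forces in N, time in s.
With the tool pointing down it reaches from about 150 to 775 mm from the base axis. Payload 6.1 kg.
Tool frame: the origin (TCP) lies at the very end of the fingers, on their centre line; the grasp point (between the pads) lies 19 mm behind it; z points along the fingers, y is the direction in which the jaws open and shut (so a half turn about z gives the same grasp; the last joint's range is limited). The gripper opens to 85 mm and grips with 20 to 120 N. Pads are 22 mm wide; open, the fingers measure 114 mm over their backs; the gripper's body (76 mm by 85 mm) begins 54 mm behind the grasp point. The pads swing forward as they close: fully open they stand 13 mm farther back than shut.
Start: joints at [72.938, 7.208, -2.269, 80.523, 0, 90], TCP at [154.038, 501.877, 231.295] pointing down, gripper open.
Joint ranges: [-155.77, 155.77], [-54.66, 111.73], [-72.52, 77.12], [-102.08, 115.82], [-83.92, 84.16], [-180, 180]. Speed limits (degrees/s): [136.94, 136.94, 172.46, 180, 180, 180].

INTERFACE

Orientations are given as [roll, pitch, yaw] about the fixed x, y, z axes, in that order (R = Rz(yaw) Ry(pitch) Rx(roll)).
In Python, from plant import robot gives the robot as it stands.
- The arm moves only by the tool servo_tool, never from a script. Its argument "series" is a list of rows, each an object of numbers: "tx", "ty", "tz": the shift along the tool's x, y, z in mm; "rx", "ry", "rz": the turn, a rotation vector about the tool's x, y, z in degrees; "fingers": the closure, from 0 (fully open) to 1 (shut). A call has 1 to 20 rows; each row is the pose to reach, as a shift and turn from the pose commanded when the call began, along the tool's axes at that moment; what a row does not reach only later rows make up. A row lasts 1/12 s, in which the tool goes at most 41.7 mm and 7.16 degrees, less where a joint would pass 70% of its speed; a pose out of reach is approached as far as the arm can. A call with a gripper value outside its range is refused whole. The fingers move at their own pace and stop on an object; "squeeze" is the grip in N (left out, the last holds). Time passes only in rows, so rows that repeat a pose let the fingers close. It gives the time, the measured TCP pose, the force and the opening at its end, in the units of the state.
- robot.state(): the state, without advancing time (a new reading comes with each control period).
- robot.snapshot(name): name is "scene" or "top"; returns a dict with "frame" (400x640x3 uint8, red, green, blue), "fx", "fy", "cx", "cy" (pixels), "dist" ([k1, k2, p1, p2, k3] as OpenCV has them; the pictures are not rectified), "pose" (4x4, takes a point from camera to world coordinates). Camera axes: x right, y up, looking along -z (the intrinsics and any distortion apply to the point x, -y, -z); pixel columns grow to the right and rows downward; lengths in mm; the calibration is good to about 2 mm. A picture is of the moment at which its call begins. There is no depth.
- robot.finish_job(): hands the job in, once; it reports no verdict.
The state is a dict: "t": time; "joints": joint angles; "qd": joint speeds; "tau": joint torques, N m; "position": TCP position; "ee_rot": TCP orientation; "ft_force": force on the tool from outside, world axes, zero at the start; "moment": the same for the moment, N m; "opening": finger opening in mm.
Only numpy, scipy, OpenCV 4.12 (cv2) and the standard library are available. Lean on these libraries where they do the work, as an engineer would, in place of code of your own. Each camera call takes 0.05 s, during which the arm holds its last target.

## Working session

There is one attempt and no reset: what is moved stays moved. The work goes in short steps, Python scripts to look and compute and a tool call to move; the robot and the scene stay as the last step left them, time stands still between calls to the robot, and variables do not carry over. Pictures are saved under pics/ and viewed, and the job is handed in when it is done.

Besides the shell and the picture viewer there is one more tool, called after "Request:" in YAML: its name, and indented under it one key for each argument. servo_tool: Moves the arm, as the interface text tells. Its arguments: {"type":"object","properties":{"series":{"type":"array"},"squeeze":{"type":"number"}},"required":["series"]}

```bash
mkdir -p pics; ls; python3 - <<'E'
from plant import robot
import cv2
print(robot.state())
for n in("scene","top"):
    s=robot.snapshot(n)
    cv2.imwrite(f"pics/{n}0.png",s["frame"][:,:,::-1])
    print(n,s["fx"],s["fy"],s["cx"],s["cy"],s["dist"],s["pose"])
E
```

```text
pics
{'t': 0.0, 'joints': array([ 7.29400296e+01,  7.24117867e+00, -2.33113666e+00,  8.05251848e+01,
        7.53914771e-04,  9.00025320e+01]), 'qd': array([ 0.0098279 , -0.06661954, -0.09984564, -0.01234194,  0.0140211 ,
       -0.05402557]), 'tau': array([ 2.39372224e-03, -4.35909283e+01,  3.52926922e+01,  1.72867218e-02,
        9.82290499e-05,  8.87746836e-06]), 'position': array([153.88324456, 501.46485917, 230.49153188]), 'ee_rot': array([-1.79902500e+02, -7.49605020e-04,  1.62937496e+02]), 'ft_force': array([0.15283282, 0.0931903 , 0.25073839]), 'moment': array([ 0.03270361, -0.01153485, -0.02191829]), 'opening': 85.33689250034458}
scene 461.92620931468383 461.92620931468383 318.4149962981993 205.0479526232044 [-0.06232813  0.          0.          0.          0.        ] [[-6.39599711e-01 -6.04578451e-01  4.74760052e-01  1.14108398e+03]
 [ 7.68582844e-01 -5.14105184e-01  3.80757497e-01  3.99082342e+02]
 [ 1.38788261e-02  6.08424816e-01  7.93490152e-01  9.84850435e+02]
 [ 0.00000000e+00  0.00000000e+00  0.00000000e+00  1.00000000e+00]]
top 430.23900269654087 430.23900269654087 325.4415527539157 208.81927076081817 [-0.02493453  0.          0.          0.          0.        ] [[-1.75921070e-02  9.93821186e-01 -1.09590004e-01  4.80646046e+02]
 [-9.99831363e-01 -1.80634809e-02 -3.30987998e-03 -2.42068870e+01]
 [-5.26900579e-03  1.09513295e-01  9.93971366e-01  9.23075185e+02]
 [ 0.00000000e+00  0.00000000e+00  0.00000000e+00  1.00000000e+00]]
```

View pics/top0.png

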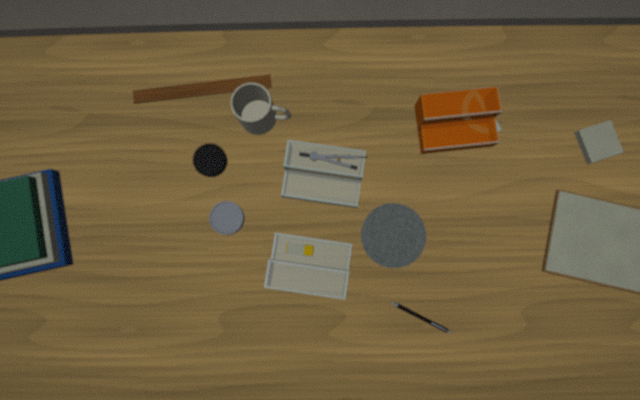

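View pics/scene0.png

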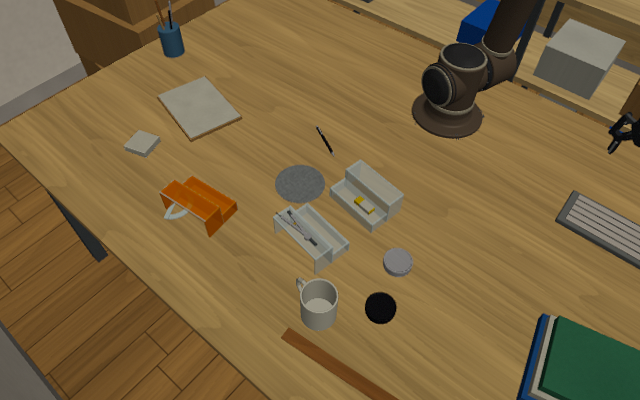

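The pictures show two tin-shaped things. The grey steel one is at (227,218) in top and (398,262) in scene. The black one is at (210,160) and (381,308). The grey one fits "steel", and the white or clear organisers lie at about (323,173) and (308,266). The mat is at (393,235), and the orange organiser at (458,120) is a look-alike. I'll confirm this with a crop and measure.

```bash
cat > h.py <<'E'
import numpy as np,cv2
def ray(s,px,z):
    px=np.array(px,float).reshape(-1,1,2)
    K=np.array([[s["fx"],0,s["cx"]],[0,s["fy"],s["cy"]],[0,0,1]])
    u=cv2.undistortPoints(px,K,np.array(s["dist"],float)).reshape(-1,2)
    P=np.array(s["pose"]); d=np.c_[u[:,0],-u[:,1],-np.ones(len(u))]@P[:3,:3].T
    o=P[:3,3]; t=(z-o[2])/d[:,2]
    return (o+d*t[:,None])[:,:2]
E
python3 - <<'E'
import cv2
a=cv2.imread("pics/top0.png")[125:310,185:440]
cv2.imwrite("pics/c_top.png",cv2.convertScaleAbs(cv2.resize(a,None,fx=3.1,fy=3.1,interpolation=cv2.INTER_CUBIC),alpha=1.5))
a=cv2.imread("pics/scene0.png")[150:340,260:430]
cv2.imwrite("pics/c_sc.png",cv2.convertScaleAbs(cv2.resize(a,None,fx=3,fy=3,interpolation=cv2.INTER_CUBIC),alpha=1.3))
E
```

```text
(no output)
```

View pics/c_top.png

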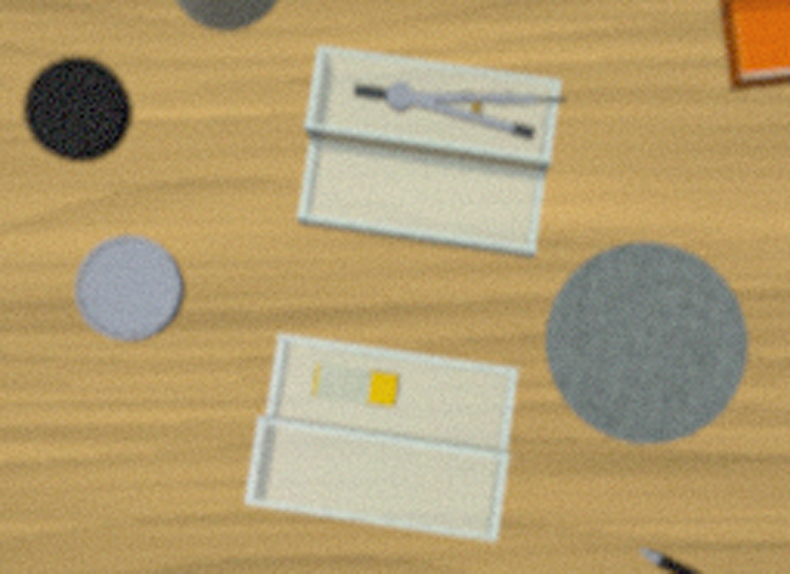

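View pics/c_sc.png

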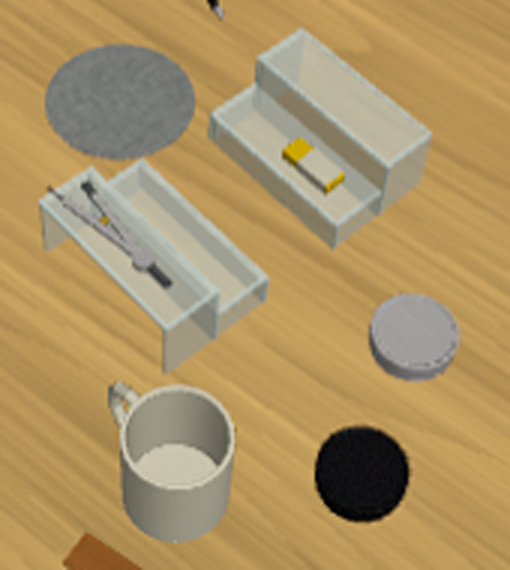

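The crops confirm the tin is the lilac-grey steel disc at top (227,218). The black disc is a look-alike. Next I'll measure the tin and mat circles and the wall top edges.

```bash
cat > meas.py <<'E'
import numpy as np,cv2,sys
from h import ray
def tin(s,box):
    f=s["frame"]; hsv=cv2.cvtColor(cv2.GaussianBlur(f,(3,3),0),cv2.COLOR_RGB2HSV)
    x0,x1,y0,y1=box
    m=np.zeros(f.shape[:2],np.uint8)
    sub=hsv[y0:y1,x0:x1]
    m[y0:y1,x0:x1]=((sub[...,0]>105)&(sub[...,0]<150)&(sub[...,2]>60)).astype(np.uint8)*255
    m=cv2.morphologyEx(m,cv2.MORPH_OPEN,np.ones((3,3)))
    n,l,st,c=cv2.connectedComponentsWithStats(m)
    if n<2:return None
    i=1+np.argmax(st[1:,4]); cs,_=cv2.findContours((l==i).astype(np.uint8),cv2.RETR_EXTERNAL,cv2.CHAIN_APPROX_NONE)
    return cv2.fitEllipse(cs[0]),st[i]
E
python3 - <<'E'
from plant import robot
import numpy as np,cv2
from h import ray
from meas import tin
s=robot.snapshot("top");f=s["frame"]
hsv=cv2.cvtColor(f,cv2.COLOR_RGB2HSV)
for p in[(227,218),(393,235),(320,190),(300,225),(310,280),(210,160)]:print(p,hsv[p[1],p[0]])
e,st=tin(s,(190,270,190,240));print("tin",e,st,ray(s,e[0],22))
S=robot.snapshot("scene");e2,st=tin(S,(375,420,240,285));print(e2,st,ray(S,e2[0],18))
# mat
sub=hsv[195:275,355:440];m=((sub[...,1]<70)).astype(np.uint8)*255
m=cv2.morphologyEx(cv2.medianBlur(m,5),cv2.MORPH_OPEN,np.ones((5,5)));cs,_=cv2.findContours(m,0,1);c=max(cs,key=cv2.contourArea)
em=cv2.fitEllipse(c);mc=np.array(em[0])+[355,195];print("mat",em,ray(s,mc,1))
sat=cv2.GaussianBlur(hsv[...,1],(3,3),0).astype(float)
def edge(c0,c1,r0,r1,sign):
    pts=[]
    for c in range(c0,c1):
        a=0.5*(np.interp(0,[0],[0]))
        col=sat[r0(c)-6:r0(c)+7,c]; g=np.diff(col)*sign; w=np.clip(g,0,None)**2
        k=np.argmax(w); sl=slice(max(0,k-2),k+3)
        pts.append((c,r0(c)-6+0.5+(np.arange(12)[sl]*w[sl]).sum()/w[sl].sum()))
    return np.array(pts)
l1=lambda c:int(round(125+220/3.1+(c-(185+301/3.1))*(32/232)))
l2=lambda c:int(round(125+336/3.1+(c-(185+278/3.1))*(33/239)))
for l,c0,c1,sg in((l1,285,355,1),(l2,278,348,-1)):
    p=edge(c0,c1,l,l,sg);q=ray(s,p,35)
    vx,vy,x,y=cv2.fitLine(q.astype(np.float32),cv2.DIST_HUBER,0,.01,.01).ravel()
    if vy<0:vx,vy=-vx,-vy
    r=(q-[x,y])@[-vy,vx];print("edge pt",x,y,"ang",np.degrees(np.arctan2(vy,vx)),"res",r.std())
# corner pts
C=np.array([(301,220),(533,252),(278,336),(517,369)])/3.1+[185,125]
print(ray(s,C,35))
E
```

```text
(227, 218) [113  20 116]
(393, 235) [84 15 87]
(320, 190) [ 30  33 139]
(300, 225) [ 20 118 112]
(310, 280) [ 30  28 136]
(210, 160) [15 46 22]
tin ((226.56655883789062, 217.4833221435547), (29.28269386291504, 30.93919563293457), 60.62772750854492) [211 203  32  31 752] [[565.41176811 187.48993482]]Traceback (most recent call last):
  File "<stdin>", line 9, in <module>
TypeError: cannot unpack non-iterable NoneType object
```

```bash
cat > meas.py <<'E'
import numpy as np,cv2
from h import ray
def tin(s,box,smax=70,vmin=60):
    f=s["frame"]; hsv=cv2.cvtColor(cv2.GaussianBlur(f,(3,3),0),cv2.COLOR_RGB2HSV)
    x0,x1,y0,y1=box
    sub=hsv[y0:y1,x0:x1]
    m=((sub[...,1]<smax)&(sub[...,2]>vmin)).astype(np.uint8)*255
    m=cv2.morphologyEx(m,cv2.MORPH_OPEN,np.ones((5,5)))
    cs,_=cv2.findContours(m,0,1);c=max(cs,key=cv2.contourArea)
    e=cv2.fitEllipse(c); return np.array(e[0])+[x0,y0],e[1]
E
python3 - <<'E'
from plant import robot
import numpy as np,cv2
from h import ray
from meas import tin
s=robot.snapshot("top");f=s["frame"]
hsv=cv2.cvtColor(f,cv2.COLOR_RGB2HSV)
e=tin(s,(190,270,190,250));print("tin",e,ray(s,e[0],22))
S=robot.snapshot("scene");e2=tin(S,(375,425,240,285));print("scene",e2,ray(S,e2[0],16))
em=tin(s,(355,440,195,280));print("mat",em,ray(s,em[0],1))
es=tin(S,(265,330,160,206));print("mat scene",es,ray(S,es[0],1))
sat=cv2.GaussianBlur(hsv[...,1],(3,3),0).astype(float)
def edge(c0,c1,l,sign):
    pts=[]
    for c in range(c0,c1):
        col=sat[l(c)-6:l(c)+7,c]; w=np.clip(np.diff(col)*sign,0,None)**2
        k=np.argmax(w); sl=slice(max(0,k-2),k+3)
        pts.append((c,l(c)-6+0.5+(np.arange(12)[sl]*w[sl]).sum()/w[sl].sum()))
    return np.array(pts)
l1=lambda c:int(round(125+220/3.1+(c-(185+301/3.1))*(32/232)))
l2=lambda c:int(round(125+336/3.1+(c-(185+278/3.1))*(33/239)))
for l,c0,c1,sg in((l1,285,355,1),(l2,278,348,-1)):
    p=edge(c0,c1,l,sg);q=ray(s,p,35)
    vx,vy,x,y=cv2.fitLine(q.astype(np.float32),cv2.DIST_HUBER,0,.01,.01).ravel()
    if vy<0:vx,vy=-vx,-vy
    r=(q-[x,y])@[-vy,vx];print("edge pt",x,y,"ang",np.degrees(np.arctan2(vy,vx)),"res",r.std())
C=np.array([(301,220),(533,252),(278,336),(517,369)])/3.1+[185,125]
print(ray(s,C,35))
E
```

```text
tin (array([225.99321365, 217.54584312]), (33.53129196166992, 34.40460205078125)) [[565.30107672 188.70194332]]
scene (array([397.52740479, 261.82644272]), (27.791688919067383, 29.223440170288086)) [[570.48255511 191.70006656]]
mat (array([393.10242844, 235.12341309]), (63.68526840209961, 64.75279998779297)) [[ 523.01408758 -165.01199174]]
mat scene (array([299.62758636, 183.51471901]), (37.133609771728516, 48.566036224365234)) [[ 528.26353296 -161.14092759]]
edge pt 595.27026 5.2289453 ang 80.53778 res 0.12561573696264722
edge pt 520.1883 6.516186 ang 80.6628 res 0.13007676786057154
[[607.159212    68.64554687]
 [582.65629076 -86.76081286]
 [529.41380354  84.50357681]
 [504.6810193  -74.15075324]]
```

Request:
servo_tool:
  series:
    - {"tx":-15,"ty":-4,"rz":3,"fingers":0.65}
    - {"tx":-45,"ty":-11,"rz":8}
    - {"tx":-80,"ty":-20,"rz":13}
    - {"tx":-115,"ty":-29,"rz":18}
    - {"tx":-150,"ty":-38,"rz":23}
    - {"tx":-185,"ty":-47,"rz":28}
    - {"tx":-220,"ty":-56,"rz":33}
    - {"tx":-255,"ty":-64,"rz":38}
    - {"tx":-290,"ty":-73,"rz":43}
    - {"tx":-325,"ty":-82,"rz":48}
    - {"tx":-360,"ty":-91,"tz":20,"rz":53}
    - {"tx":-395,"ty":-100,"tz":50,"rz":57}
    - {"tx":-425,"ty":-107,"tz":80,"rz":60}
    - {"tx":-442,"ty":-112,"tz":110,"rz":61.2}
    - {"tx":-449,"ty":-113.3,"tz":131,"rz":61.2}
    - {"tx":-449,"ty":-113.3,"tz":131,"rz":61.2}
    - {"tx":-449,"ty":-113.3,"tz":131,"rz":61.2,"fingers":0.65}
  squeeze: 20

```text
invalid input
```

Request:
servo_tool:
  series:
    - {"tx":-15,"ty":-4,"tz":0,"rx":0,"ry":0,"rz":3,"fingers":0.65}
    - {"tx":-45,"ty":-11,"tz":0,"rx":0,"ry":0,"rz":8,"fingers":0.65}
    - {"tx":-80,"ty":-20,"tz":0,"rx":0,"ry":0,"rz":13,"fingers":0.65}
    - {"tx":-115,"ty":-29,"tz":0,"rx":0,"ry":0,"rz":18,"fingers":0.65}
    - {"tx":-150,"ty":-38,"tz":0,"rx":0,"ry":0,"rz":23,"fingers":0.65}
    - {"tx":-185,"ty":-47,"tz":0,"rx":0,"ry":0,"rz":28,"fingers":0.65}
    - {"tx":-220,"ty":-56,"tz":0,"rx":0,"ry":0,"rz":33,"fingers":0.65}
    - {"tx":-255,"ty":-64,"tz":0,"rx":0,"ry":0,"rz":38,"fingers":0.65}
    - {"tx":-290,"ty":-73,"tz":0,"rx":0,"ry":0,"rz":43,"fingers":0.65}
    - {"tx":-325,"ty":-82,"tz":0,"rx":0,"ry":0,"rz":48,"fingers":0.65}
    - {"tx":-360,"ty":-91,"tz":20,"rx":0,"ry":0,"rz":53,"fingers":0.65}
    - {"tx":-395,"ty":-100,"tz":50,"rx":0,"ry":0,"rz":57,"fingers":0.65}
    - {"tx":-425,"ty":-107,"tz":80,"rx":0,"ry":0,"rz":60,"fingers":0.65}
    - {"tx":-442,"ty":-112,"tz":110,"rx":0,"ry":0,"rz":61.2,"fingers":0.65}
    - {"tx":-449,"ty":-113.3,"tz":131,"rx":0,"ry":0,"rz":61.2,"fingers":0.65}
    - {"tx":-449,"ty":-113.3,"tz":131,"rx":0,"ry":0,"rz":61.2,"fingers":0.65}
  squeeze: 20

```text
t: 1.63
position: [548.8, 259.1, 94.4]
ee_rot: [-179.5, 0.1, 101.6]
ft_force: [-0.8, -0.6, 0.4]
opening: 29.9
```

```bash
python3 - <<'E'
from plant import robot
import cv2
s=robot.snapshot("top");cv2.imwrite("pics/t1.png",cv2.convertScaleAbs(cv2.resize(s["frame"][120:310,120:380,::-1],None,fx=3,fy=3,interpolation=cv2.INTER_CUBIC),alpha=1.5))
S=robot.snapshot("scene");cv2.imwrite("pics/s1.png",cv2.convertScaleAbs(cv2.resize(S["frame"][150:350,270:520,::-1],None,fx=3,fy=3,interpolation=cv2.INTER_CUBIC),alpha=1.3))
x=robot.state();print(x["t"],x["position"],x["ee_rot"],x["qd"],x["joints"])
E
```

```text
1.7333 [549.45633817 261.51267463  99.95504149] [-1.79877305e+02  1.36930818e-02  1.01711116e+02] [ 1.17593038 -2.08968376  2.31167998  0.46952984 -0.03827264 -0.01283804] [ 2.54443362e+01  1.79200725e+01 -5.39743876e+00  6.68049268e+01
  1.58263534e-02  1.03733218e+02]
```

View pics/t1.png

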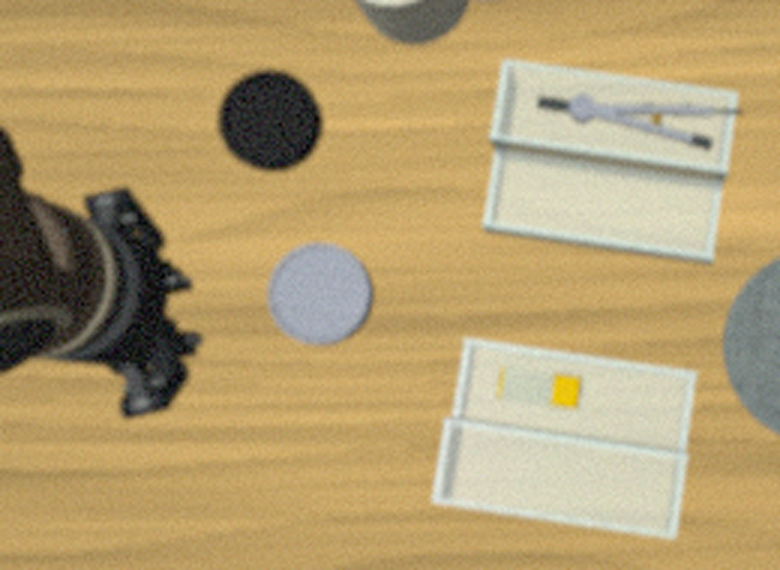

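View pics/s1.png

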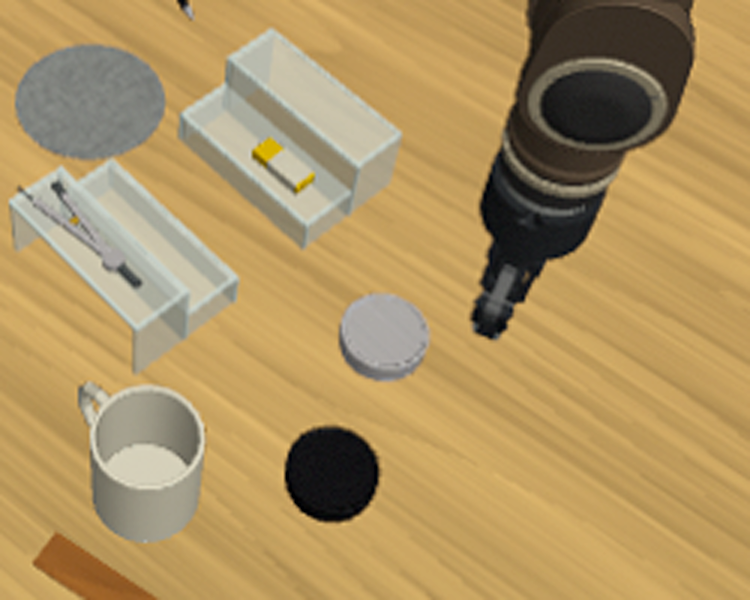

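Tips hover about 30 mm behind the tin and point at it. Next I'll descend to z≈6 and approach slowly.

Request:
servo_tool:
  series:
    - {"tx":0,"ty":0,"tz":20,"rx":0,"ry":0,"rz":0,"fingers":0.65}
    - {"tx":0,"ty":0,"tz":45,"rx":0,"ry":0,"rz":0,"fingers":0.65}
    - {"tx":0,"ty":0,"tz":70,"rx":0,"ry":0,"rz":0,"fingers":0.65}
    - {"tx":0,"ty":0,"tz":85,"rx":0,"ry":0,"rz":0,"fingers":0.65}
    - {"tx":0,"ty":0,"tz":92,"rx":0,"ry":0,"rz":0,"fingers":0.65}
    - {"tx":-2,"ty":0,"tz":94,"rx":0,"ry":0,"rz":0,"fingers":0.65}
    - {"tx":-6,"ty":0,"tz":94,"rx":0,"ry":0,"rz":0,"fingers":0.65}
    - {"tx":-11,"ty":0,"tz":94,"rx":0,"ry":0,"rz":0,"fingers":0.65}
    - {"tx":-16,"ty":0,"tz":94,"rx":0,"ry":0,"rz":0,"fingers":0.65}
    - {"tx":-18,"ty":0,"tz":94,"rx":0,"ry":0,"rz":0,"fingers":0.65}

```text
t: 2.57
position: [554.6, 243.7, 7.7]
ee_rot: [179.9, -0.0, 101.7]
ft_force: [-0.4, 0.9, -0.4]
opening: 30.0
```

```bash
cat > look.py <<'E'
from plant import robot
import cv2,sys
n=sys.argv[1]
s=robot.snapshot("top");cv2.imwrite(f"pics/t{n}.png",cv2.convertScaleAbs(cv2.resize(s["frame"][140:300,150:420,::-1],None,fx=2.9,fy=2.9,interpolation=cv2.INTER_CUBIC),alpha=1.5))
S=robot.snapshot("scene");cv2.imwrite(f"pics/s{n}.png",cv2.convertScaleAbs(cv2.resize(S["frame"][150:310,270:470,::-1],None,fx=3.7,fy=3.7,interpolation=cv2.INTER_CUBIC),alpha=1.3))
x=robot.state();print(x["t"],x["position"].round(1),x["ee_rot"].round(1),x["ft_force"].round(1),x["opening"])
E
python3 look.py 2
```

```text
2.6667 [554.3 243.7   7.1] [179.9  -0.  101.7] [-0.2  0.7 -0.6] 29.94380556307374
```

View pics/t2.png

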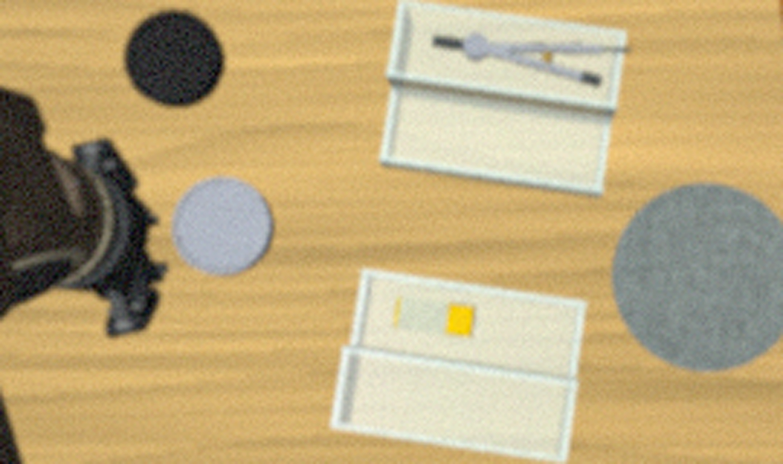

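View pics/s2.png

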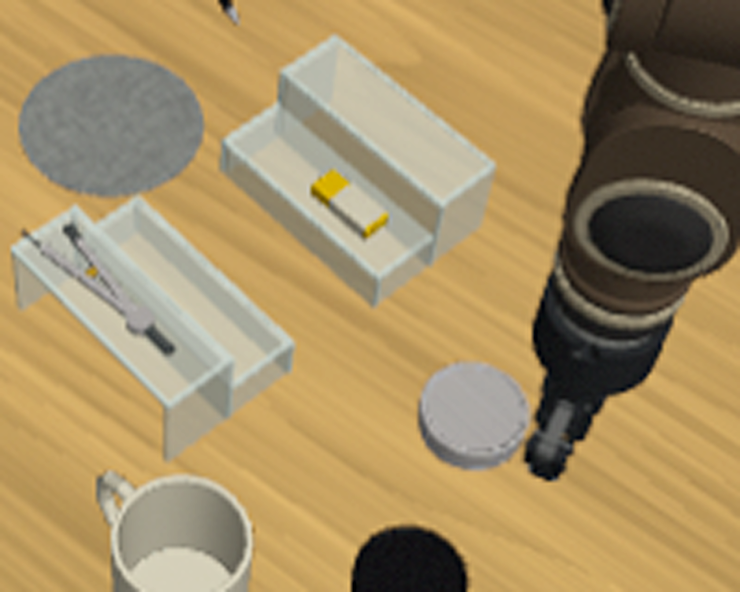

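Fingers are about 10 mm short of the tin, centred on the push line. I'll push along the diagonal now.

Request:
servo_tool:
  series:
    - {"tx":-4,"ty":0,"tz":0,"rx":0,"ry":0,"rz":0,"fingers":0.65}
    - {"tx":-7,"ty":0,"tz":0,"rx":0,"ry":0,"rz":0,"fingers":0.65}
    - {"tx":-10,"ty":0,"tz":0,"rx":0,"ry":0,"rz":0,"fingers":0.65}
    - {"tx":-13,"ty":0,"tz":0,"rx":0,"ry":0,"rz":0,"fingers":0.65}
    - {"tx":-16,"ty":0,"tz":0,"rx":0,"ry":0,"rz":0,"fingers":0.65}
    - {"tx":-20,"ty":0,"tz":0,"rx":0,"ry":0,"rz":0,"fingers":0.65}
    - {"tx":-25,"ty":0,"tz":0,"rx":0,"ry":0,"rz":0,"fingers":0.65}
    - {"tx":-30,"ty":0,"tz":0,"rx":0,"ry":0,"rz":0,"fingers":0.65}
    - {"tx":-35,"ty":0,"tz":0,"rx":0,"ry":0,"rz":0,"fingers":0.65}
    - {"tx":-40,"ty":0,"tz":0,"rx":0,"ry":0,"rz":0,"fingers":0.65}
    - {"tx":-45,"ty":0,"tz":0,"rx":0,"ry":0,"rz":0,"fingers":0.65}
    - {"tx":-50,"ty":0,"tz":0,"rx":0,"ry":0,"rz":0,"fingers":0.65}
    - {"tx":-54,"ty":0,"tz":0,"rx":0,"ry":0,"rz":0,"fingers":0.65}
    - {"tx":-57,"ty":0,"tz":0,"rx":0,"ry":0,"rz":0,"fingers":0.65}
    - {"tx":-60,"ty":0,"tz":0,"rx":0,"ry":0,"rz":0,"fingers":0.65}
    - {"tx":-60,"ty":0,"tz":0,"rx":0,"ry":0,"rz":0,"fingers":0.65}

```text
t: 4.0
position: [566.0, 184.8, 6.3]
ee_rot: [-180.0, 0.0, 101.7]
ft_force: [-0.2, -0.4, 0.1]
opening: 29.9
```

```bash
python3 look.py 3
```

```text
4.1 [566.  185.3   6.3] [180.    0.  101.7] [-0.1 -0.8 -0.4] 30.135048289413607
```

View pics/t3.png

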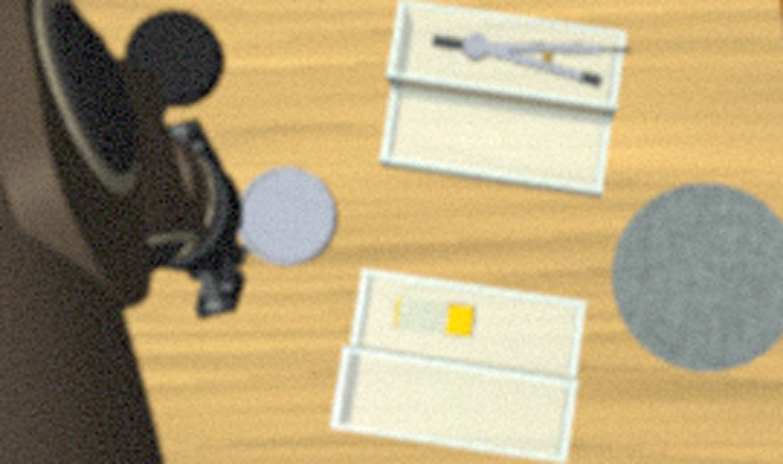

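View pics/s3.png

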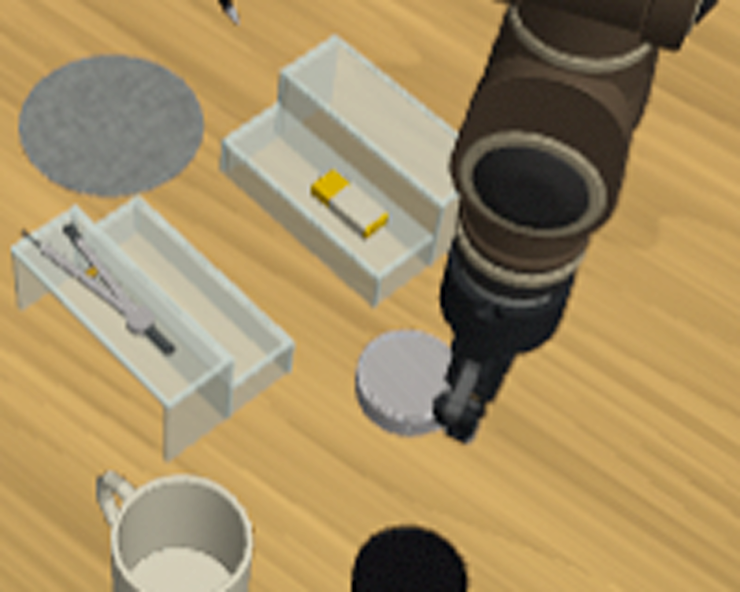

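```bash
cat > an.py <<'E'
import numpy as np
from h import ray
from meas import tin
th=np.radians(80.6);a=np.array([np.cos(th),np.sin(th)]);n=np.array([np.sin(th),-np.cos(th)])
def an(p):p=np.ravel(p);return (p@a).round(1),(p@n).round(1)
E
python3 - <<'E'
from plant import robot
from an import *
s=robot.snapshot("top")
# org1 wall edge was computed at z=35: convert via camera centre to z=0
C=np.array(s["pose"])[:3,3]; p=np.array([595.27,5.23]); p0=C[:2]+(p-C[:2])*C[2]/(C[2]-35)
print("walls n:",an(p0),an([520.19,6.52]))
e=tin(s,(215,275,190,240));t=ray(s,e[0],22);print(e,t,an(t),"tcp",an(robot.state()["position"][:2]))
print("mat",an([523,-165]))
E
```

```text
walls n: (np.float64(104.3), np.float64(590.7)) (np.float64(91.4), np.float64(512.1))
(array([248.36433411, 214.28350639]), (33.22303771972656, 34.63486862182617)) [[571.3607939  141.43728387]] (np.float64(232.9), np.float64(540.6)) tcp (np.float64(275.4), np.float64(528.0))
mat (np.float64(-77.4), np.float64(542.9))
```

Request:
servo_tool:
  series:
    - {"tx":-3,"ty":0,"tz":0,"rx":0,"ry":0,"rz":0,"fingers":0.65}
    - {"tx":-7,"ty":0,"tz":0,"rx":0,"ry":0,"rz":0,"fingers":0.65}
    - {"tx":-11,"ty":0,"tz":0,"rx":0,"ry":0,"rz":0,"fingers":0.65}
    - {"tx":-15,"ty":0,"tz":0,"rx":0,"ry":0,"rz":0,"fingers":0.65}
    - {"tx":-19,"ty":0,"tz":0,"rx":0,"ry":0,"rz":0,"fingers":0.65}
    - {"tx":-22,"ty":0,"tz":0,"rx":0,"ry":0,"rz":0,"fingers":0.65}
    - {"tx":-24,"ty":0,"tz":0,"rx":0,"ry":0,"rz":0,"fingers":0.65}
    - {"tx":-24,"ty":0,"tz":0,"rx":0,"ry":0,"rz":0,"fingers":0.65}
    - {"tx":-20,"ty":0,"tz":0,"rx":0,"ry":0,"rz":0,"fingers":0.65}
    - {"tx":-10,"ty":0,"tz":0,"rx":0,"ry":0,"rz":0,"fingers":0.65}
    - {"tx":2,"ty":0,"tz":0,"rx":0,"ry":0,"rz":0,"fingers":0.65}
    - {"tx":6,"ty":0,"tz":0,"rx":0,"ry":0,"rz":0,"fingers":0.65}
    - {"tx":6,"ty":0,"tz":0,"rx":0,"ry":0,"rz":0,"fingers":0.65}

```text
t: 5.23
position: [564.3, 193.1, 6.2]
ee_rot: [-180.0, -0.0, 101.9]
ft_force: [0.8, 0.1, -0.0]
opening: 29.9
```

```bash
python3 look.py 4; python3 - <<'E'
from plant import robot
from an import *
s=robot.snapshot("top")
e=tin(s,(235,275,190,240));t=ray(s,e[0],22);print(e,t,an(t),"tcp",an(robot.state()["position"][:2]))
E
```

```text
5.3333 [564.5 192.    6.2] [-180.     0.   101.8] [ 0.  -1.   0.5] 29.97878061815068
(array([258.93255424, 211.61548996]), (32.513755798339844, 34.0237922668457)) [[576.61164011 119.11372702]] (np.float64(211.7), np.float64(549.4)) tcp (np.float64(281.3), np.float64(525.6))
```

View pics/t4.png

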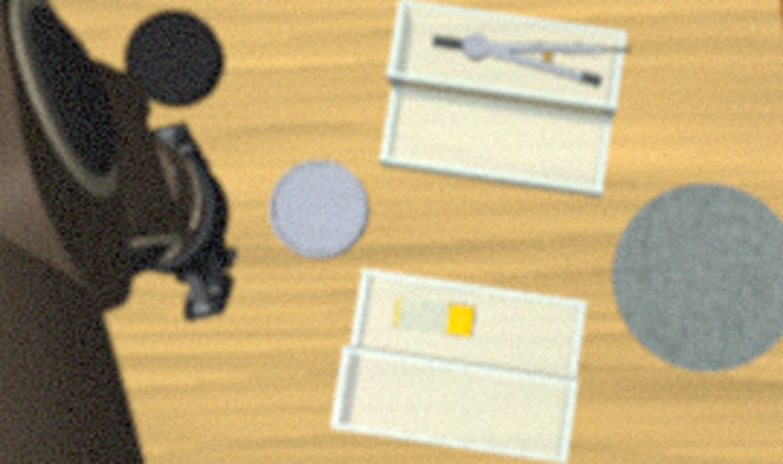

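View pics/s4.png

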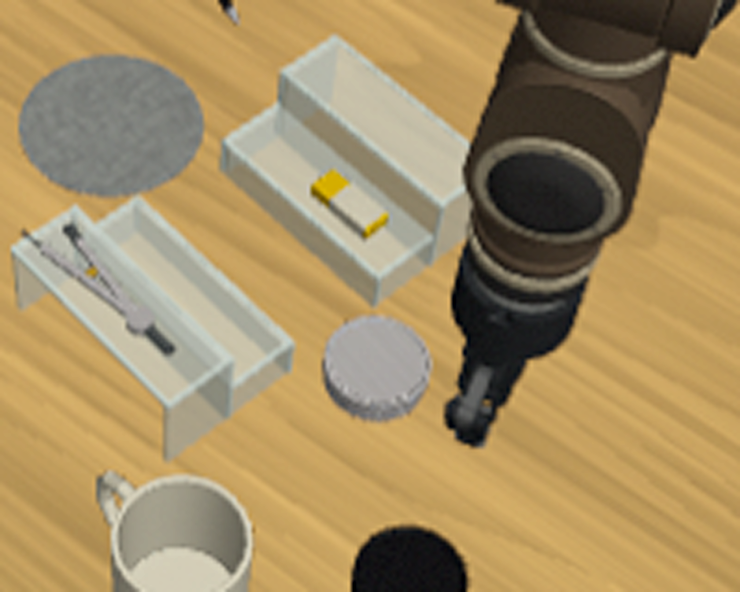

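Request:
servo_tool:
  series:
    - {"tx":0,"ty":2,"tz":0,"rx":0,"ry":0,"rz":3,"fingers":0.65}
    - {"tx":0,"ty":6,"tz":0,"rx":0,"ry":0,"rz":7,"fingers":0.65}
    - {"tx":-3,"ty":12,"tz":0,"rx":0,"ry":0,"rz":12,"fingers":0.65}
    - {"tx":-8,"ty":17,"tz":0,"rx":0,"ry":0,"rz":17,"fingers":0.65}
    - {"tx":-13,"ty":22,"tz":0,"rx":0,"ry":0,"rz":20,"fingers":0.65}
    - {"tx":-15.6,"ty":23.6,"tz":0,"rx":0,"ry":0,"rz":21.1,"fingers":0.65}
    - {"tx":-15.6,"ty":23.6,"tz":0,"rx":0,"ry":0,"rz":21.1,"fingers":0.65}
    - {"tx":-15.6,"ty":23.6,"tz":0,"rx":0,"ry":0,"rz":21.1,"fingers":0.65}

```text
t: 6.05
position: [590.8, 180.5, 6.2]
ee_rot: [-180.0, 0.0, 80.7]
ft_force: [-0.1, 0.1, 0.5]
opening: 29.7
```

Request:
servo_tool:
  series:
    - {"tx":-4,"ty":0,"tz":0,"rx":0,"ry":0,"rz":0,"fingers":0.65}
    - {"tx":-10,"ty":0,"tz":0,"rx":0,"ry":0,"rz":0,"fingers":0.65}
    - {"tx":-14,"ty":0,"tz":0,"rx":0,"ry":0,"rz":0,"fingers":0.65}
    - {"tx":-17,"ty":0,"tz":0,"rx":0,"ry":0,"rz":0,"fingers":0.65}
    - {"tx":-19,"ty":0,"tz":0,"rx":0,"ry":0,"rz":0,"fingers":0.65}
    - {"tx":-22,"ty":0,"tz":0,"rx":0,"ry":0,"rz":0,"fingers":0.65}
    - {"tx":-25,"ty":0,"tz":0,"rx":0,"ry":0,"rz":0,"fingers":0.65}
    - {"tx":-28,"ty":0,"tz":0,"rx":0,"ry":0,"rz":0,"fingers":0.65}
    - {"tx":-31,"ty":0,"tz":0,"rx":0,"ry":0,"rz":0,"fingers":0.65}
    - {"tx":-33,"ty":0,"tz":0,"rx":0,"ry":0,"rz":0,"fingers":0.65}
    - {"tx":-33,"ty":0,"tz":0,"rx":0,"ry":0,"rz":0,"fingers":0.65}

```text
t: 6.97
position: [585.6, 147.8, 6.3]
ee_rot: [180.0, 0.0, 80.6]
ft_force: [0.8, 0.8, 0.8]
opening: 29.9
```

```bash
python3 look.py 5; python3 - <<'E'
from plant import robot
from an import *
s=robot.snapshot("top")
e=tin(s,(235,282,185,229));t=ray(s,e[0],22);print(e,t,an(t),"tcp",an(robot.state()["position"][:2]))
E
```

```text
7.0667 [585.5 148.1   6.3] [-180.     0.    80.6] [ 0.6 -0.9  0.6] 29.89051685195229
(array([265.71193123, 212.09362602]), (32.49974822998047, 33.99536895751953)) [[575.33924673 104.79864971]] (np.float64(197.4), np.float64(550.5)) tcp (np.float64(241.8), np.float64(553.5))
```

View pics/t5.png

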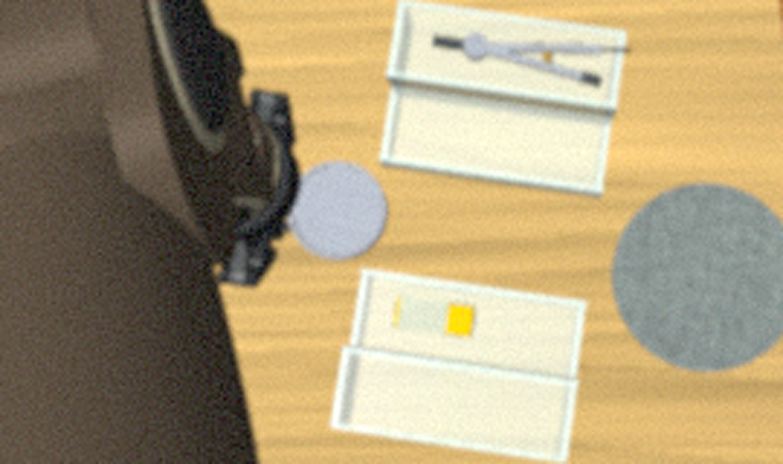

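View pics/s5.png

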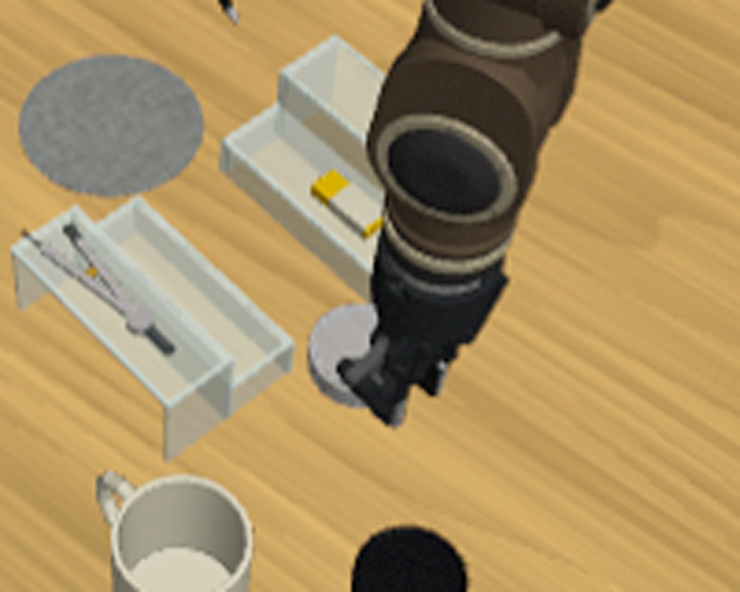

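Tin sits at the mouth, n=550.5 against a centre line of 551.4. Before going in, I'll triangulate how high the wide gripper knuckle is, to see whether it clears the 35 mm walls.

```bash
python3 - <<'E'
import cv2
from plant import robot
from h import ray
import numpy as np
s=robot.snapshot("top");S=robot.snapshot("scene")
for z in(30,50,70,90,110,130):
    print(z,ray(s,[(150+268/2.9,140+98/2.9)],z).round(),ray(S,[(270+347/3.7,150+370/3.7)],z).round())
cv2.imwrite("pics/s6.png",cv2.convertScaleAbs(cv2.resize(S["frame"][210:270,340:410,::-1],None,fx=9,fy=9,interpolation=cv2.INTER_CUBIC),alpha=2.2))
E
```

```text
30 [[657. 153.]] [[604. 113.]]
50 [[653. 149.]] [[615. 119.]]
70 [[649. 145.]] [[627. 125.]]
90 [[645. 141.]] [[638. 131.]]
110 [[641. 137.]] [[649. 137.]]
130 [[637. 133.]] [[660. 143.]]
```

View pics/s6.png

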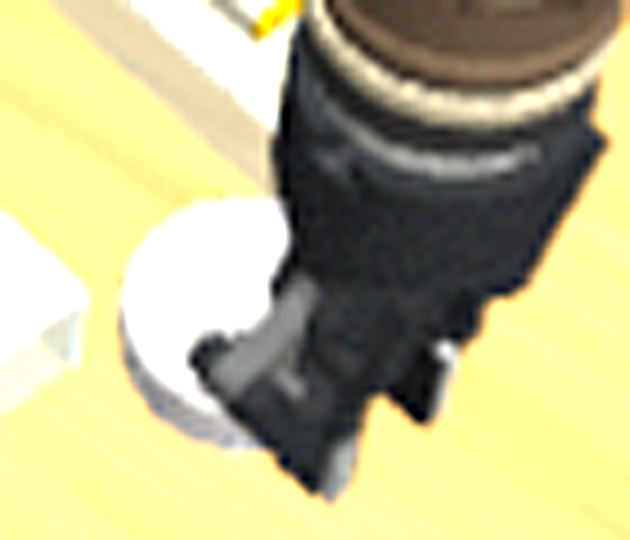

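Knuckles are near z≈100, clear of the walls and trays. I'll push into the gap.

Request:
servo_tool:
  series:
    - {"tx":-3,"ty":0,"tz":0,"rx":0,"ry":0,"rz":0,"fingers":0.65}
    - {"tx":-7,"ty":0,"tz":0,"rx":0,"ry":0,"rz":0,"fingers":0.65}
    - {"tx":-11,"ty":0,"tz":0,"rx":0,"ry":0,"rz":0,"fingers":0.65}
    - {"tx":-15,"ty":0,"tz":0,"rx":0,"ry":0,"rz":0,"fingers":0.65}
    - {"tx":-19,"ty":0,"tz":0,"rx":0,"ry":0,"rz":0,"fingers":0.65}
    - {"tx":-23,"ty":0,"tz":0,"rx":0,"ry":0,"rz":0,"fingers":0.65}
    - {"tx":-27,"ty":0,"tz":0,"rx":0,"ry":0,"rz":0,"fingers":0.65}
    - {"tx":-31,"ty":0,"tz":0,"rx":0,"ry":0,"rz":0,"fingers":0.65}
    - {"tx":-35,"ty":0,"tz":0,"rx":0,"ry":0,"rz":0,"fingers":0.65}
    - {"tx":-39,"ty":0,"tz":0,"rx":0,"ry":0,"rz":0,"fingers":0.65}
    - {"tx":-43,"ty":0,"tz":0,"rx":0,"ry":0,"rz":0,"fingers":0.65}
    - {"tx":-47,"ty":0,"tz":0,"rx":0,"ry":0,"rz":0,"fingers":0.65}
    - {"tx":-51,"ty":0,"tz":0,"rx":0,"ry":0,"rz":0,"fingers":0.65}
    - {"tx":-55,"ty":0,"tz":0,"rx":0,"ry":0,"rz":0,"fingers":0.65}
    - {"tx":-58,"ty":0,"tz":0,"rx":0,"ry":0,"rz":0,"fingers":0.65}
    - {"tx":-60,"ty":0,"tz":0,"rx":0,"ry":0,"rz":0,"fingers":0.65}
    - {"tx":-60,"ty":0,"tz":0,"rx":0,"ry":0,"rz":0,"fingers":0.65}

```text
t: 8.63
position: [575.7, 88.6, 6.3]
ee_rot: [-180.0, 0.0, 80.6]
ft_force: [-0.2, -0.5, 0.6]
opening: 29.8
```

```bash
python3 look.py 7
```

```text
8.7333 [575.9  89.    6.3] [180.    0.   80.6] [ 0.7  0.5 -0.2] 29.7936341637872
```

View pics/t7.png

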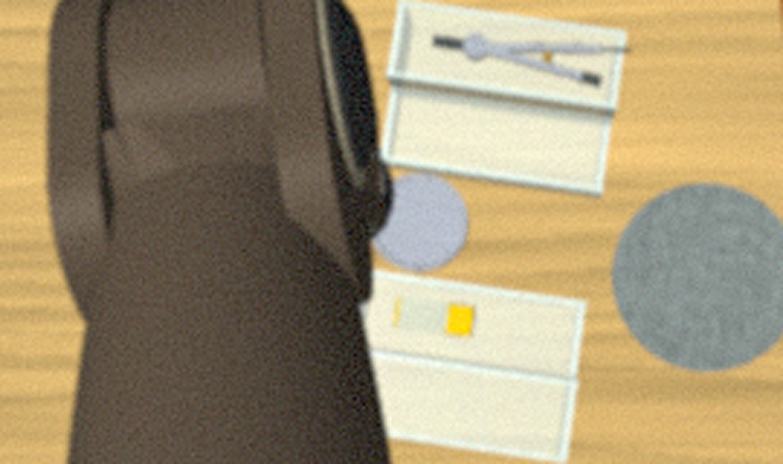

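View pics/s7.png

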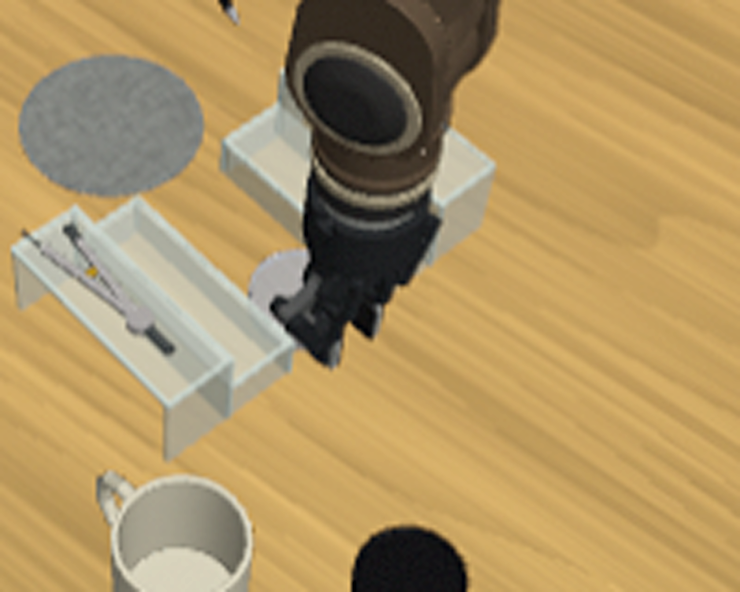

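The tin has entered the gap without touching a wall, and forces are near zero. I'll continue.

Request:
servo_tool:
  series:
    - {"tx":-4,"ty":0,"tz":0,"rx":0,"ry":0,"rz":0,"fingers":0.65}
    - {"tx":-9,"ty":0,"tz":0,"rx":0,"ry":0,"rz":0,"fingers":0.65}
    - {"tx":-14,"ty":0,"tz":0,"rx":0,"ry":0,"rz":0,"fingers":0.65}
    - {"tx":-19,"ty":0,"tz":0,"rx":0,"ry":0,"rz":0,"fingers":0.65}
    - {"tx":-24,"ty":0,"tz":0,"rx":0,"ry":0,"rz":0,"fingers":0.65}
    - {"tx":-29,"ty":0,"tz":0,"rx":0,"ry":0,"rz":0,"fingers":0.65}
    - {"tx":-34,"ty":0,"tz":0,"rx":0,"ry":0,"rz":0,"fingers":0.65}
    - {"tx":-39,"ty":0,"tz":0,"rx":0,"ry":0,"rz":0,"fingers":0.65}
    - {"tx":-44,"ty":0,"tz":0,"rx":0,"ry":0,"rz":0,"fingers":0.65}
    - {"tx":-49,"ty":0,"tz":0,"rx":0,"ry":0,"rz":0,"fingers":0.65}
    - {"tx":-54,"ty":0,"tz":0,"rx":0,"ry":0,"rz":0,"fingers":0.65}
    - {"tx":-59,"ty":0,"tz":0,"rx":0,"ry":0,"rz":0,"fingers":0.65}
    - {"tx":-64,"ty":0,"tz":0,"rx":0,"ry":0,"rz":0,"fingers":0.65}
    - {"tx":-69,"ty":0,"tz":0,"rx":0,"ry":0,"rz":0,"fingers":0.65}
    - {"tx":-74,"ty":0,"tz":0,"rx":0,"ry":0,"rz":0,"fingers":0.65}
    - {"tx":-79,"ty":0,"tz":0,"rx":0,"ry":0,"rz":0,"fingers":0.65}
    - {"tx":-84,"ty":0,"tz":0,"rx":0,"ry":0,"rz":0,"fingers":0.65}
    - {"tx":-88,"ty":0,"tz":0,"rx":0,"ry":0,"rz":0,"fingers":0.65}
    - {"tx":-90,"ty":0,"tz":0,"rx":0,"ry":0,"rz":0,"fingers":0.65}
    - {"tx":-90,"ty":0,"tz":0,"rx":0,"ry":0,"rz":0,"fingers":0.65}

```text
t: 10.4
position: [561.0, -0.3, 6.3]
ee_rot: [-180.0, 0.0, 80.6]
ft_force: [0.5, 0.3, -0.4]
opening: 29.8
```

```bash
python3 look.py 8
```

```text
10.5 [5.611e+02 1.000e-01 6.200e+00] [-180.     0.    80.6] [-0.1  0.1  1.1] 29.869894184838838
```

View pics/t8.png

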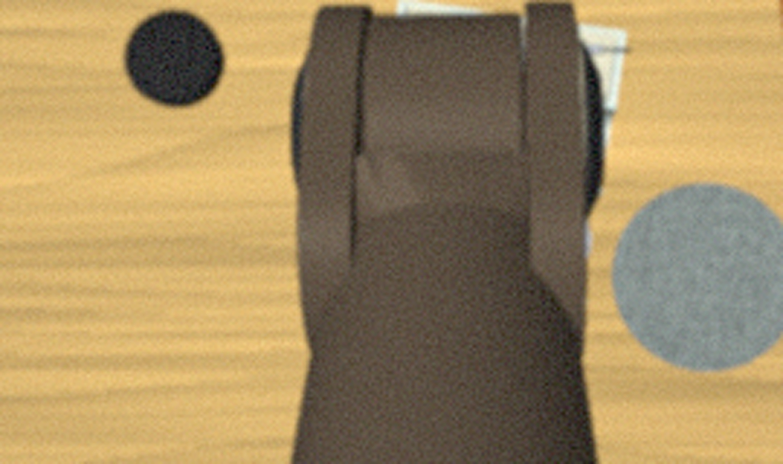

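View pics/s8.png

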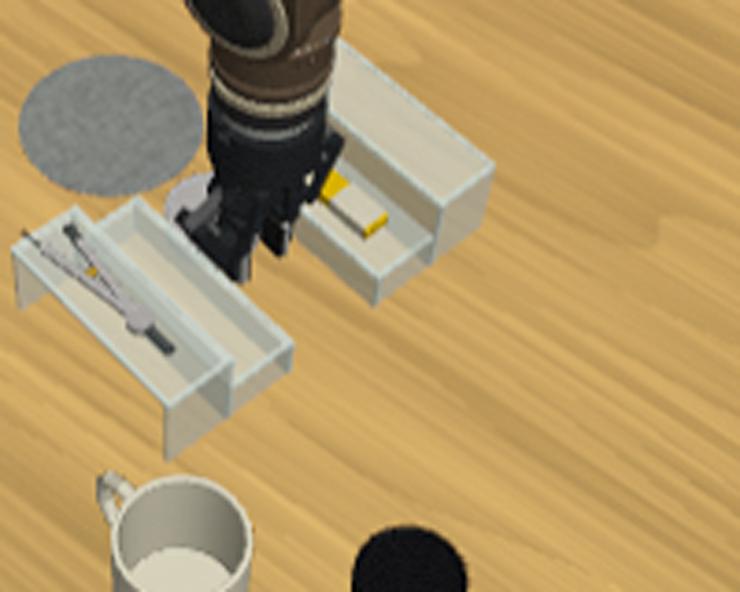

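Request:
servo_tool:
  series:
    - {"tx":-4,"ty":0,"tz":0,"rx":0,"ry":0,"rz":0,"fingers":0.65}
    - {"tx":-9,"ty":0,"tz":0,"rx":0,"ry":0,"rz":0,"fingers":0.65}
    - {"tx":-14,"ty":0,"tz":0,"rx":0,"ry":0,"rz":0,"fingers":0.65}
    - {"tx":-19,"ty":0,"tz":0,"rx":0,"ry":0,"rz":0,"fingers":0.65}
    - {"tx":-24,"ty":0,"tz":0,"rx":0,"ry":0,"rz":0,"fingers":0.65}
    - {"tx":-29,"ty":0,"tz":0,"rx":0,"ry":0,"rz":0,"fingers":0.65}
    - {"tx":-34,"ty":0,"tz":0,"rx":0,"ry":0,"rz":0,"fingers":0.65}
    - {"tx":-39,"ty":0,"tz":0,"rx":0,"ry":0,"rz":0,"fingers":0.65}
    - {"tx":-44,"ty":0,"tz":0,"rx":0,"ry":0,"rz":0,"fingers":0.65}
    - {"tx":-49,"ty":0,"tz":0,"rx":0,"ry":0,"rz":0,"fingers":0.65}
    - {"tx":-54,"ty":0,"tz":0,"rx":0,"ry":0,"rz":0,"fingers":0.65}
    - {"tx":-59,"ty":0,"tz":0,"rx":0,"ry":0,"rz":0,"fingers":0.65}
    - {"tx":-64,"ty":0,"tz":0,"rx":0,"ry":0,"rz":0,"fingers":0.65}
    - {"tx":-69,"ty":0,"tz":0,"rx":0,"ry":0,"rz":0,"fingers":0.65}
    - {"tx":-74,"ty":0,"tz":0,"rx":0,"ry":0,"rz":0,"fingers":0.65}
    - {"tx":-79,"ty":0,"tz":0,"rx":0,"ry":0,"rz":0,"fingers":0.65}
    - {"tx":-84,"ty":0,"tz":0,"rx":0,"ry":0,"rz":0,"fingers":0.65}
    - {"tx":-88,"ty":0,"tz":0,"rx":0,"ry":0,"rz":0,"fingers":0.65}
    - {"tx":-90,"ty":0,"tz":0,"rx":0,"ry":0,"rz":0,"fingers":0.65}
    - {"tx":-90,"ty":0,"tz":0,"rx":0,"ry":0,"rz":0,"fingers":0.65}

```text
t: 12.17
position: [546.5, -89.0, 6.3]
ee_rot: [180.0, 0.0, 80.6]
ft_force: [-0.7, -0.9, 0.3]
opening: 29.6
```

```bash
python3 look.py 9
```

```text
12.2667 [546.6 -88.6   6.3] [180.    0.   80.6] [ 0.7 -0.1 -0.4] 29.819333997056507
```

View pics/t9.png

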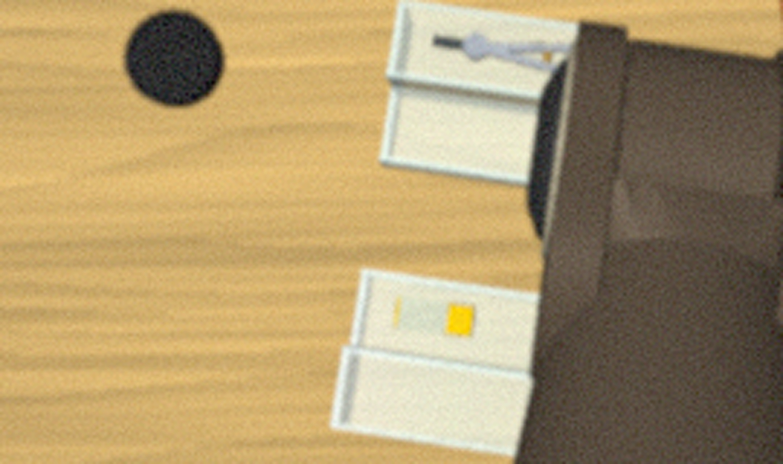

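View pics/s9.png

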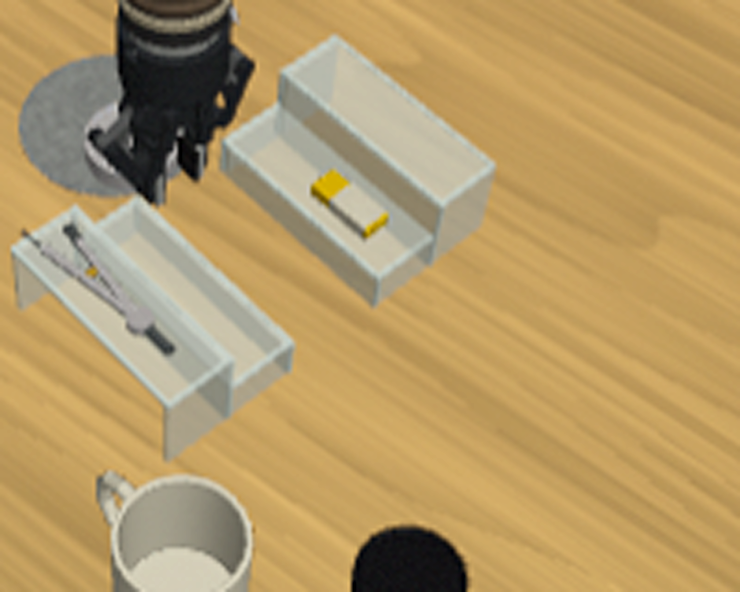

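The tin is partly on the mat. I'll push about 33 mm more, back off, rise, and move aside for a look.

Request:
servo_tool:
  series:
    - {"tx":-3,"ty":0,"tz":0,"rx":0,"ry":0,"rz":0,"fingers":0.65}
    - {"tx":-7,"ty":0,"tz":0,"rx":0,"ry":0,"rz":0,"fingers":0.65}
    - {"tx":-11,"ty":0,"tz":0,"rx":0,"ry":0,"rz":0,"fingers":0.65}
    - {"tx":-15,"ty":0,"tz":0,"rx":0,"ry":0,"rz":0,"fingers":0.65}
    - {"tx":-19,"ty":0,"tz":0,"rx":0,"ry":0,"rz":0,"fingers":0.65}
    - {"tx":-23,"ty":0,"tz":0,"rx":0,"ry":0,"rz":0,"fingers":0.65}
    - {"tx":-27,"ty":0,"tz":0,"rx":0,"ry":0,"rz":0,"fingers":0.65}
    - {"tx":-30,"ty":0,"tz":0,"rx":0,"ry":0,"rz":0,"fingers":0.65}
    - {"tx":-32,"ty":0,"tz":0,"rx":0,"ry":0,"rz":0,"fingers":0.65}
    - {"tx":-33,"ty":0,"tz":0,"rx":0,"ry":0,"rz":0,"fingers":0.65}
    - {"tx":-33,"ty":0,"tz":0,"rx":0,"ry":0,"rz":0,"fingers":0.65}
    - {"tx":-29,"ty":0,"tz":0,"rx":0,"ry":0,"rz":0,"fingers":0.65}
    - {"tx":-20,"ty":0,"tz":0,"rx":0,"ry":0,"rz":0,"fingers":0.65}
    - {"tx":-10,"ty":0,"tz":0,"rx":0,"ry":0,"rz":0,"fingers":0.65}
    - {"tx":-3,"ty":0,"tz":-3,"rx":0,"ry":0,"rz":0,"fingers":0.65}
    - {"tx":0,"ty":0,"tz":-20,"rx":0,"ry":0,"rz":0,"fingers":0.65}
    - {"tx":0,"ty":0,"tz":-50,"rx":0,"ry":0,"rz":0,"fingers":0.65}
    - {"tx":0,"ty":0,"tz":-85,"rx":0,"ry":0,"rz":0,"fingers":0.65}
    - {"tx":0,"ty":0,"tz":-120,"rx":0,"ry":0,"rz":0,"fingers":0.65}
    - {"tx":0,"ty":0,"tz":-150,"rx":0,"ry":0,"rz":0,"fingers":0.65}

```text
t: 13.93
position: [546.7, -87.4, 158.9]
ee_rot: [179.9, 0.0, 80.7]
ft_force: [0.5, -0.1, -0.5]
opening: 30.0
```

Request:
servo_tool:
  series:
    - {"tx":15,"ty":0,"tz":-10,"rx":0,"ry":0,"rz":0,"fingers":0.65}
    - {"tx":40,"ty":0,"tz":-20,"rx":0,"ry":0,"rz":0,"fingers":0.65}
    - {"tx":70,"ty":0,"tz":-20,"rx":0,"ry":0,"rz":0,"fingers":0.65}
    - {"tx":100,"ty":0,"tz":-20,"rx":0,"ry":0,"rz":0,"fingers":0.65}
    - {"tx":130,"ty":0,"tz":-20,"rx":0,"ry":0,"rz":0,"fingers":0.65}
    - {"tx":160,"ty":0,"tz":-20,"rx":0,"ry":0,"rz":0,"fingers":0.65}
    - {"tx":190,"ty":0,"tz":-20,"rx":0,"ry":0,"rz":0,"fingers":0.65}
    - {"tx":215,"ty":0,"tz":-20,"rx":0,"ry":0,"rz":0,"fingers":0.65}
    - {"tx":225,"ty":0,"tz":-20,"rx":0,"ry":0,"rz":0,"fingers":0.65}
    - {"tx":225,"ty":0,"tz":-20,"rx":0,"ry":0,"rz":0,"fingers":0.65}

```text
t: 14.77
position: [583.0, 136.3, 176.1]
ee_rot: [-180.0, -0.0, 80.9]
ft_force: [0.5, -0.7, -0.7]
opening: 29.6
```

```bash
python3 look.py 10;  python3 - <<'E'
from plant import robot
from an import *
import cv2
s=robot.snapshot("top")
hsv=cv2.cvtColor(cv2.GaussianBlur(s["frame"],(3,3),0),cv2.COLOR_RGB2HSV)
e=tin(s,(355,440,195,280),vmin=98);t=ray(s,e[0],22);print(e,t,an(t),"dist to mat",np.linalg.norm(t-[523,-165]))
E
```

```text
14.8667 [582.8 133.6 176.2] [-180.     0.    80.7] [-0.2 -0.6  0. ] 29.86175821801838
(array([393.27335358, 234.76596069]), (62.69246292114258, 65.08015441894531)) [[ 522.79000552 -162.18868474]] (np.float64(-74.6), np.float64(542.3)) dist to mat 2.8191472442854453
```

View pics/t10.png

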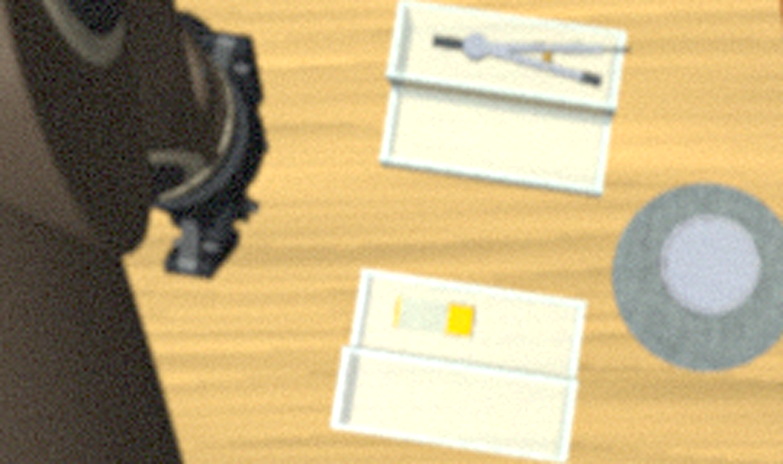

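View pics/s10.png

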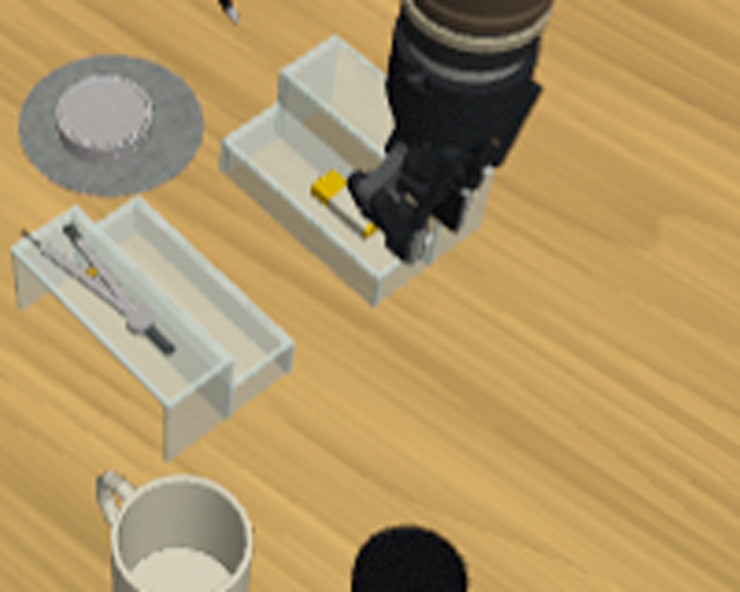

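The top view shows the tin wholly on the mat: tin centre at about (711,264) in the crop, mat at about (706,277). My ellipse mask caught the mat instead of the tin, so I'll re-measure, settle the arm and hand in.

Request:
servo_tool:
  series:
    - {"tx":0,"ty":0,"tz":0,"rx":0,"ry":0,"rz":0,"fingers":0.65}
    - {"tx":0,"ty":0,"tz":0,"rx":0,"ry":0,"rz":0,"fingers":0.65}
    - {"tx":0,"ty":0,"tz":0,"rx":0,"ry":0,"rz":0,"fingers":0.65}

```text
t: 15.17
position: [583.1, 132.4, 176.5]
ee_rot: [180.0, 0.0, 80.5]
ft_force: [-0.5, -0.0, -0.1]
opening: 30.0
```

```bash
python3 - <<'E'
from plant import robot
from an import *
import cv2
s=robot.snapshot("top")
m=(s["frame"][195:280,355:440,2].astype(float)); m=(cv2.GaussianBlur(m,(5,5),0)>104).astype(np.uint8)
m=cv2.morphologyEx(m,cv2.MORPH_OPEN,np.ones((5,5)));c=max(cv2.findContours(m,0,1)[0],key=cv2.contourArea)
e=cv2.fitEllipse(c);p=np.array(e[0])+[355,195];t=ray(s,p,22)
print(p,e[1],t,"dist",np.linalg.norm(t-[523,-165]))
E
```

```text
[394.30958176 229.99462891] (37.76911163330078, 40.226478576660156) [[ 532.73914248 -164.70454835]] dist 9.743622931689247
```

Offset is about 10 mm, well under 35 mm, so I'm handing in.

```bash
python3 -c "
from plant import robot
print(robot.finish_job())"
```

```text
the job is handed in; nothing more can be done
None
```

The steel tin has gone through the gap and stands wholly on the felt mat. I handed the job in at about 15 s; no verdict was reported.

**How it was done:** I pushed the tin with the two fingertips held about 30 mm apart as a cradle. The first push was diagonal, to bring it onto the gap's centre line. The second went straight through the gap and onto the mat. I then backed off, raised the arm and moved it aside.

**Last checks:**
- **Position:** the tin's centre is about 10 mm from the mat's centre in the top view, against the 35 mm limit. The scene view also shows it flat on the mat.
- **Forces:** the wrist force read about 1 N or less after every move.
- **Other objects:** the compass and eraser show no visible movement. The mug and pencil were only partly in frame in the last pictures, but the arm never came near them. I judged all four by eye and did not measure them again.

**Checks that failed or disagreed:**
- **Mask:** one final tin mask caught the mat and gave a false 2.8 mm, so I measured again with a brighter threshold. That mask's outline (38 x 40 px) was a little larger than the tin's, so the 10 mm is good to a few millimetres.
- **Cameras:** the two cameras differed by 3 to 5 mm on the same objects.

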